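# Take the surface temperature of a warming stone on a sloped banquet riser

## Task

Lay the dark warming stone on the sloped wooden riser, lengthwise down the slope, brass spot upward, flat and square on the deck with its lower end at the brass lip, lowering it without dropping it. Then take the orange thermometer from its stand and press its sprung copper tip gently onto the brass spot, the thermometer square to the sloping stone (not plumb) and the tip pushed about halfway in, never hard. Finish while still holding it there, leaving the rest of the tableware undisturbed.

Things in the scene. Friction and masses are not known exactly. Their poses are not given: they have to be found in the camera images.
- stone: Loose dark grey warming stone, 110 x 56 x 20 mm (x, y, z), about 0.33 kg, lying flat on the table at the start. Origin: centre of its underside; x along its length, z up out of the face with the brass spot. It may lie either way round on the riser.
- spot (a point): Centre of the brass spot (24 mm across, thin white rim) flush in the stone's top face: 20 mm from the stone's centre along its +x, 20 mm above its underside.
- deck: Sloped wooden deck of the fixed riser, 110 mm long (x), 40 mm wide (y), narrower than the stone. Origin: centre of its upper face, 58 mm above the table; z normal to the deck, x up the slope (20 degrees). A brass lip 40 mm wide crosses its lower end, inner face at x = -55 mm, 9 mm high: a stone touching it has its origin at deck x = 0. The foot on the table is 130 x 80 x 10 mm.
- probe: Loose surface thermometer, upright in its stand, 0.12 kg, 150 mm long. Origin: face of its tip with the spring fully out; z runs from the tip to the handle end. Copper tip 8 mm across (z 0 to 15 mm), steel shaft 14 mm across (15 to 60), black square flange 34 mm wide (60 to 64), square orange handle 24 x 24 mm with sides along x and y (64 to 150). Centre of mass near z = 90 mm.
- probe_tip (a point): Centre of the copper tip's end face; it moves with the tip.
- plunger (a joint): How far the sprung copper tip is pushed in along the thermometer's axis: 0 (out) to 0.010 m (bottomed). It gives about 1 N as it leaves 0 and 5 N at the end of its travel (400 N/m).
- holder: Fixed dark steel thermometer stand: base 80 x 80 x 8 mm, top plate 60 x 60 mm with its upper face 74 mm above the table. Origin: centre of its underside. The shaft hangs through an 18 mm square hole in the top plate, the flange resting on the plate, the tip 14 mm above the table; it comes clear when lifted straight up by 60 mm.
- saucer: White saucer, 120 mm across, with the cup on it; leave alone. Origin: centre of its underside.
- cup: White cup, 72 mm across, 62 mm high, on the saucer; leave alone. Origin: centre of its underside.
- flute_a: Champagne flute, foot 66 mm across, 210 mm high; leave alone. Origin: centre of its foot.
- flute_b: Second champagne flute, the same; leave alone. Origin: centre of its foot.
- tumbler: Glass tumbler, 74 mm across, 90 mm high; leave alone. Origin: centre of its underside.
- vase: Green glass vase of white flowers, 72 mm across, flowers 130 mm across and 190 mm high; leave alone. Origin: centre of its underside.
- salt: Steel salt shaker, 40 mm across, 58 mm high; leave alone. Origin: centre of its underside.
- knife: Table knife, 220 mm long, lying on the table; leave alone. Origin: mid-length on the table, x along it.
- napkin_ring: Brass napkin ring, 48 mm across, 34 mm high, standing on its end; leave alone. Origin: centre of its underside.
Mind the look-alikes: they are no part of the job. There is more than one size of the stone; the one meant has the size given above. Leave any purple look-alike of the probe alone.

How it is judged (in metres and radians):
On the way, in this order (a step that is already met when the one before it is completed fails the run):
1. the stone lies flat and square on the deck, let go, with the thermometer still in its stand (x of stone in the frame of deck between -0.005 and 0.02 m and y of stone in the frame of deck between -0.01 and 0.01 m and z of stone in the frame of deck between -0.003 and 0.003 m and angle between the z axis of stone and the z axis of deck, either way round below 0.06 rad and angle between the x axis of stone and the x axis of deck, either way round below 0.15 rad and angle between stone's own z axis and vertical below 0.5 rad and contact force between stone and deck above 0.5 N and contact force between each of the fingers, the arm and stone below 0.1 N and linear speed of stone below 0.02 m/s and horizontal distance between probe and holder below 0.01 m and height (world z) of probe below 0.025 m), for 0.3 s.
2. the thermometer is held clear above its stand (height (world z) of probe above 0.076 m and contact force between the fingers and probe above 1 N and contact force between probe and holder below 0.05 N), for 0.2 s.
At the end, for the whole second after the job is handed in: Stone on the deck, untouched: within 10 mm of its middle line, 0 to 20 mm above the lip, flat to 0.06 and in line to 0.15 rad. Fingers hold the thermometer still, tip within 8.5 mm of the spot's centre, square to the stone to 0.12 rad, tip pushed in 2 to 9 mm, 1 to 7 N; nothing else carries it (x of stone in the frame of deck between -0.005 and 0.02 m and y of stone in the frame of deck between -0.01 and 0.01 m and z of stone in the frame of deck between -0.003 and 0.003 m and angle between the z axis of stone and the z axis of deck, either way round below 0.06 rad and angle between the x axis of stone and the x axis of deck, either way round below 0.15 rad and angle between stone's own z axis and vertical below 0.5 rad and contact force between stone and deck above 0.5 N and contact force between each of the fingers, the arm and stone below 0.1 N and distance between probe_tip and spot below 0.0085 m and angle between the z axis of probe and the z axis of stone, either way round below 0.12 rad and value of joint plunger between 0.002 and 0.009 m and contact force between probe and stone between 1 and 7 N and contact force between the fingers and probe above 1 N and contact force between probe and holder below 0.05 N and contact force between probe and deck below 0.05 N and linear speed of each of probe, stone below 0.02 m/s); the arm keeps its last pose, push and grip.
It fails at once if the thermometer pressed on the stone with more than 15 N (contact force between probe and stone above 15 N).
It fails at once if the stone dropped (contact force between the fingers and stone below 0.01 N and linear speed of stone above 0.5 m/s).
It fails at once if other tableware moved by more than 30 mm or tipped (distance of any of saucer, cup, flute_a, flute_b, tumbler, vase, salt, knife, napkin_ring from where it was at the start of the episode above 0.03 m or angle between any of saucer, cup, flute_a, flute_b, tumbler, vase, salt, knife, napkin_ring's own z axis and vertical above 0.5 rad).
It also fails if it takes over 59 s, if anything falls off the work surface, if the arm or the gripper's body presses on something with over 40 N, if the wrist force passes 120 N, or if a joint passes its speed limit or range.

## Robot

A 6-joint arm with a two-finger parallel gripper is mounted at the origin on the work surface. World frame = base frame: x ahead of the robot, y to its left, z up, the work surface at z = 0. Lengths are in mm, angles in rad, forces in N, time in s.
With the tool pointing down it reaches from about 275 to 1000 mm from the base axis. Payload 8.4 kg.
Tool frame: the origin (TCP) lies on the centre line of the jaws, within the pads' length; the fingertips stand r.tip_reach ahead of it and the grasp point (between the pads) lies 11 mm behind it (r.tip_reach is the distance from the TCP to the fingertips, in mm); z points along the fingers, y is the line along which they close (so a half turn about z gives the same grasp; the last joint's range is limited). The gripper opens to 85 mm and grips with 20 to 120 N. Pads are 22 mm wide; open, the fingers measure 114 mm over their backs; the gripper's body (76 mm by 85 mm) begins 54 mm behind the grasp point. The pads swing forward as they close: fully open they stand 13 mm farther back than shut.
Start: joints at [1.236, 0.353, 1.633, -0, 1.155, -0.002], TCP at [204.18, 590.71, 206.181] pointing down, gripper open.
Joint ranges: [-2.63, 2.63], [-0.92, 2.1], [0.06, 2.66], [-1.3, 4.44], [0, 2.69], [-3.02, 3.02]. Speed limits (rad/s): [2.22, 2.22, 2.79, 3.14, 3.14, 3.14].

## Interface

Orientations are given as [roll, pitch, yaw] about the fixed x, y, z axes, in that order (R = Rz(yaw) Ry(pitch) Rx(roll)).
In Python, from rig import r gives the robot as it stands.
- The arm moves only by the tool carry_out, never from a script. Its argument "targets" is a list of rows, each an object with "dp": the shift along the tool's x, y, z in mm, a list of three; "yaw": the turn about the tool's z in degrees. A call has 1 to 12 rows; each row is the pose to reach, as a shift and turn from the pose commanded when the call began, along the tool's axes at that moment; what a row does not reach only later rows make up. A row lasts 1/8 s, in which the tool goes at most 62.5 mm and 10.7 degrees, less where a joint would pass 70% of its speed; a pose out of reach is approached as far as the arm can. A call with a gripper value outside its range is refused whole. "fingers" is the opening, from -1 (shut) to 1 (fully open), so that 0 is half open, set as the call begins (left out, the last holds). The fingers move at their own pace and stop on an object; "grip_force" is the grip in N (left out, the last holds). Time passes only in rows, so rows that repeat a pose let the fingers close. It gives the time, the measured TCP pose, the force, the opening and the grip force at its end, in the units of the state.
- r.sense(): the state, without advancing time (a new reading comes with each control period).
- r.grab_frame(name): name is "side" or "top"; returns the picture (420x560x3 uint8, red, green, blue); there is no depth.
- r.get_calibration(name): a dict with "fx", "fy", "cx", "cy" (pixels), "dist_coeffs" ([k1, k2, p1, p2, k3] as OpenCV has them; the pictures are not rectified), "rvec" (rotation vector, rad) and "tvec" (3), from world to camera coordinates, as OpenCV has them. Camera axes: x right, y down, z forward; pixel columns grow to the right and rows downward; lengths in mm; the calibration is good to about 2 mm. A picture is of the moment at which its call begins. get_calibration takes no time and is no camera call.
- r.sign_off(): hands the job in; it is judged then, once.
The state is a dict: "clock": time; "qpos": joint angles; "qvel": joint speeds; "joint_efforts": joint torques, N m; "eef_pos": TCP position; "tcp_rot": TCP orientation; "contact_force": force on the tool from outside, world axes, zero at the start; "wrist_torque": the same for the moment, N m; "opening": opening from 0.0 (shut) to 1.0 (fully open); "grasp_force": force on a finger pad.
Only numpy, scipy, OpenCV 4.12 (cv2) and the standard library are available. Lean on these libraries where they do the work, as an engineer would, in place of code of your own. Each camera call takes 0.05 s, during which the arm holds its last target. There are 200 camera calls.

## Working session

There is one attempt and no reset: what is moved stays moved. The work goes in short steps, Python scripts to look and compute and a tool call to move; the robot and the scene stay as the last step left them, time stands still between calls to the robot, and variables do not carry over. Pictures are saved under pics/ and viewed, at most 10 in all, crops included, and the job is handed in when it is done.

Besides the shell and the picture viewer there is one more tool, called after "Call:" by a JSON object that holds its "api" and its "payload", one argument or row to a line. carry_out: Moves the arm, as the interface text tells. Its arguments: {"type":"object","properties":{"targets":{"type":"array","items":{"type":"object","properties":{"dp":{"type":"array","items":{"type":"number"}},"yaw":{"type":"number"}}}},"fingers":{"type":"number"},"grip_force":{"type":"number"}},"required":["targets"]}

```bash
mkdir -p pics; ls
cat > h.py <<'E'
import numpy as np, cv2
from rig import r
from scipy.spatial.transform import Rotation as Ro
def cal(n):
    c=r.get_calibration(n); K=np.array([[c['fx'],0,c['cx']],[0,c['fy'],c['cy']],[0,0,1.]])
    return K,np.array(c['dist_coeffs'],float),np.array(c['rvec'],float).reshape(3,1),np.array(c['tvec'],float).reshape(3,1)
def rays(n,px):
    K,d,rv,t=cal(n); u=cv2.undistortPoints(np.array(px,float).reshape(-1,1,2),K,d).reshape(-1,2)
    R=cv2.Rodrigues(rv)[0]; D=np.c_[u,np.ones(len(u))]@R; return (-R.T@t).ravel(),D/np.linalg.norm(D,axis=1)[:,None]
def onz(n,px,z):
    C,D=rays(n,px); return C+D*((z-C[2])/D[:,2])[:,None]
def onplane(n,px,p0,nn):
    C,D=rays(n,px); return C+D*(((np.array(p0)-C)@nn)/(D@nn))[:,None]
def tri(pa,pb,a='top',b='side'):
    A,Da=rays(a,[pa]);B,Db=rays(b,[pb]);M=np.c_[Da[0],-Db[0]];s=np.linalg.lstsq(M,B-A,rcond=None)[0]
    P=A+s[0]*Da[0];Q=B+s[1]*Db[0];return (P+Q)/2,np.linalg.norm(P-Q)
def proj(n,P):
    K,d,rv,t=cal(n);return cv2.projectPoints(np.array(P,float).reshape(-1,1,3),rv,t,K,d)[0].reshape(-1,2)
def save(n,f):
    im=r.grab_frame(n);cv2.imwrite(f,im[:,:,::-1]);return im
E
python3 - <<'E'
from h import *
for n in('top','side'):
    save(n,f'pics/{n}0.png');C,D=rays(n,[[280,210]]);print(n,C,D,cal(n)[0][0,0])
print(r.sense(),r.tip_reach)
E
```

```text
pics
top [ 301.76762518   -4.68351043 1339.87988029] [[ 0.24204798  0.02648607 -0.96990271]] 423.11683836380286
side [ 385.88404922 -648.66753458  852.29929886] [[ 0.20004475  0.63693814 -0.74450782]] 382.71156085622624
{'clock': 0.1, 'qpos': array([ 1.23559623e+00,  3.53581695e-01,  1.63408332e+00,  1.83230646e-06,
        1.15518303e+00, -2.42347998e-03]), 'qvel': array([ 0.00051294, -0.00186257, -0.00059021, -0.00252524, -0.00024744,
       -0.00048659]), 'joint_efforts': array([-7.26686230e-04, -6.06356978e+01, -3.42820323e+01, -1.04610735e-04,
        3.83472550e-03,  9.84856229e-06]), 'eef_pos': array([204.02740053, 590.26590046, 205.52493687]), 'tcp_rot': array([-3.14033727e+00, -4.71779834e-06,  2.80881529e+00]), 'contact_force': array([0.15669373, 0.22884137, 0.3516224 ]), 'wrist_torque': array([ 0.03055441, -0.01946228,  0.01743407]), 'grasp_force': 0.0, 'opening': 0.9974425740905465} 8.0
```

View pics/top0.png

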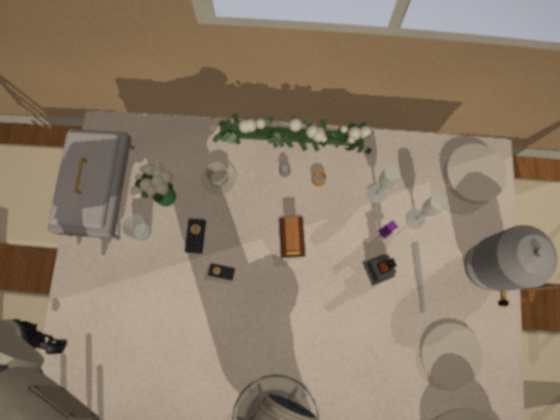

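View pics/side0.png

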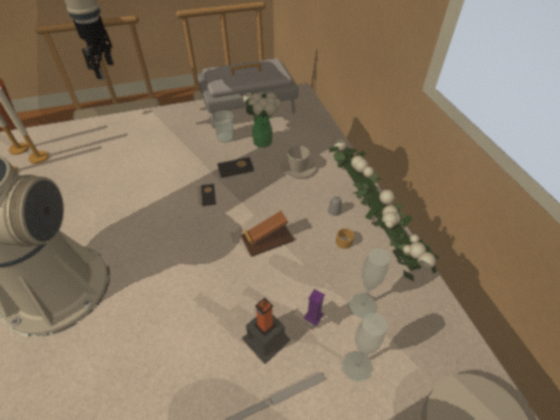

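The big and small dark stones are the look-alikes: the large one is at top (196,236) / side (236,167), the small one at top (221,272) / side (208,194). The orange probe stands at top (383,267) / side (265,315), and its purple double at top (388,229) / side (315,307). The riser is at top (292,237) / side (268,232). I choose the larger stone and the orange probe, then check them in one crop.

Run:
```python
from h import *
t=cv2.imread('pics/top0.png');s=cv2.imread('pics/side0.png')
def c(im,x,y,w,h,W,H): return cv2.resize(im[y:y+h,x:x+w],(W,H),interpolation=cv2.INTER_CUBIC)
a=np.vstack([np.hstack([c(t,175,210,66,50,400,300),c(t,260,210,66,50,400,300)]),np.hstack([c(s,230,205,66,50,400,300),c(s,230,290,80,75,400,300)])])
cv2.imwrite('pics/m.png',np.clip(a*1.5,0,255).astype(np.uint8))
```

```text
(no output)
```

View pics/m.png

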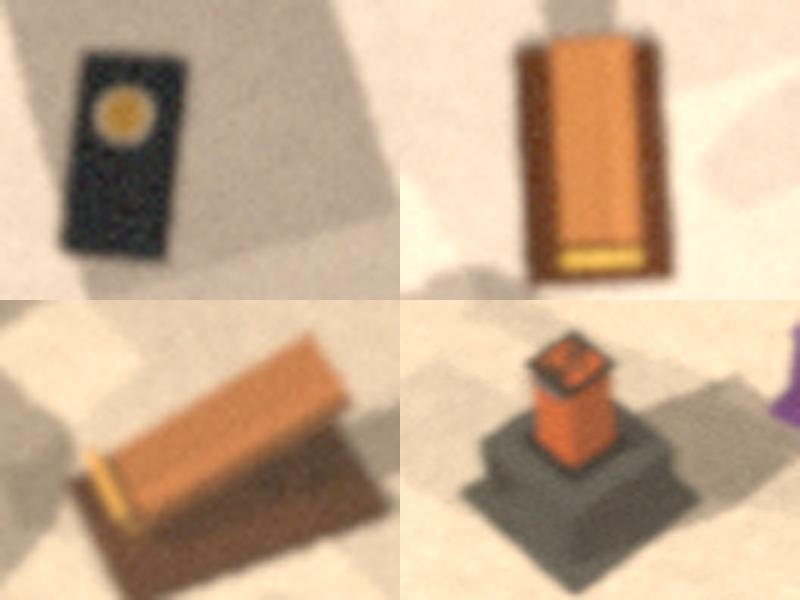

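The crop confirms the choice. The larger stone measures about 17x34 px, which fits 56x110 mm, with its spot at the far (+x) end. The deck rises away from the robot and the brass lip is at its near end. The orange probe stands in its diamond-turned holder. Next come masks and triangulation.

```bash
cat > m.py <<'E'
from h import *
def mask(im,lo,hi,box):
    x,y,w,h=box;S=8
    c=cv2.resize(im[y:y+h,x:x+w],None,fx=S,fy=S,interpolation=cv2.INTER_CUBIC)
    m=cv2.inRange(cv2.cvtColor(c,cv2.COLOR_BGR2HSV),lo,hi)
    k=max(cv2.findContours(m,0,2)[0],key=cv2.contourArea)
    f=lambda p:(np.array(p).reshape(-1,2)+.5)/S-.5+[x,y]
    M=cv2.moments(k);R=cv2.minAreaRect(k)
    for e in np.arange(.01,.2,.005):
        q=cv2.approxPolyDP(k,e*cv2.arcLength(k,1),True)
        if len(q)<=4:break
    return f([M['m10']/M['m00'],M['m01']/M['m00']])[0],f(cv2.boxPoints(R)),f(q),cv2.contourArea(k)/S/S
E
python3 - <<'E'
from m import *
np.set_printoptions(precision=1,suppress=True)
t=cv2.imread('pics/top0.png');s=cv2.imread('pics/side0.png')
dark=((0,0,0),(179,255,55))
c,b,q,a=mask(t,*dark,(180,212,32,48)); P=onz('top',b,20); print('stone rect@z20',P[:,:2],P.mean(0),np.linalg.norm(np.diff(P,axis=0),axis=1))
cs,bs,qs,as_=mask(s,*dark,(212,150,46,32)); print('side poly',qs,onz('side',qs,20))
print('stone small px a',a,as_)
gold=((12,110,70),(35,255,255))
g1=mask(t,*gold,(185,220,20,18))[0];g2=mask(s,*gold,(230,155,22,16))[0];print('spot',g1,g2,tri(g1,g2),onz('top',[g1],20))
dk=((4,120,90),(17,255,255))
for n,im,bx in(('top',t,(278,210,32,44)),('side',s,(242,205,50,45))):
    c,b,q,a=mask(im,*dk,bx);print(n,'deck c',c,'poly',q,'rect',b,a)
lp=((18,120,110),(35,255,255))
for n,im,bx in(('top',t,(278,245,32,14)),('side',s,(238,225,26,25))):
    c,b,q,a=mask(im,*lp,bx);print(n,'lip c',c,'poly',q,a)
org=((0,140,80),(14,255,255))
for n,im,bx in(('top',t,(365,250,36,34)),('side',s,(250,292,32,44))):
    c,b,q,a=mask(im,*org,bx);print(n,'probe c',c,'poly',q,a)
E
```

```text
stone rect@z20 [[476.3 321.5]
 [583.6 322.5]
 [581.1 268.1]
 [474.1 268. ]] [528.8 295.   20. ] [107.3  54.5 107. ]
side poly [[248.8 158.8]
 [219.1 164.1]
 [221.4 175.7]
 [251.7 169.9]] [[578.6 311.2  20. ]
 [479.6 314.2  20. ]
 [475.9 257.4  20. ]
 [574.  255.5  20. ]]
stone small px a 527.953125 322.6171875
spot [195.  228.6] [240.6 163.2] (array([548.9, 297.3,  20.8]), np.float64(2.946452023630586)) [[550.6 297.6  20. ]]
top deck c [292.  233.8] poly [[296.8 215.9]
 [283.1 218.2]
 [284.9 253.4]
 [300.6 253.4]] rect [[283.  216.1]
 [299.  215.3]
 [300.9 253.4]
 [284.9 254.2]] 537.8359375
side deck c [265.1 227.7] poly [[280.9 211.4]
 [244.6 230.4]
 [247.4 241.4]
 [284.4 223.9]] rect [[242.1 231.8]
 [281.2 210.4]
 [288.6 223.9]
 [249.5 245.2]] 570.1640625
top lip c [292.6 252.7] poly [[285.8 252.8]
 [288.2 254.6]
 [299.7 252.9]
 [293.1 250.9]] 37.7578125Traceback (most recent call last):
  File "<stdin>", line 15, in <module>
  File "m.py", line 6, in mask
    k=max(cv2.findContours(m,0,2)[0],key=cv2.contourArea)
ValueError: max() iterable argument is empty
```

Run:
```python
from m import *
np.set_printoptions(precision=1,suppress=True)
t=cv2.imread('pics/top0.png');s=cv2.imread('pics/side0.png')
print('hi+y',tri((284.9,216.2),(281.0,210.5)),'hi-y',tri((298.4,215.8),(288.3,223)))
print('lip c',tri((293.5,252.7),(248.5,237)))
# deck centroid minus lip via expected plane heights
print('high mid @76.8',onz('top',[(291.6,216)],76.8),'lip inner @~40',onz('top',[(293.4,250.7)],42))
org=((0,130,60),(14,255,255))
for n,im,bx in(('top',t,(365,250,36,34)),('side',s,(250,292,32,44))):
    c,b,q,a=mask(im,*org,bx);print(n,'probe c',c,'poly',q,'rect',b,a)
dark=((0,0,0),(179,255,75))
c,b,q,a=mask(t,*dark,(360,250,45,38));print(q,b,a)
A=[c2[:,:,::-1] for c2 in()]
x=cv2.resize(t[245:290,358:408],(800,600)[:1]+(600,) if 0 else (500,450),interpolation=cv2.INTER_CUBIC)
y=cv2.resize(s[290:365,240:300],(300,375),interpolation=cv2.INTER_CUBIC)
o=np.zeros((450,800,3),np.uint8);o[:,:500]=x;o[:375,500:]=y
cv2.imwrite('pics/p.png',np.clip(o*1.6,0,255).astype(np.uint8))
```

```text
hi+y (array([597.7,  13.4,  75.6]), np.float64(2.0974034165045903)) hi-y (array([604.6, -28. ,  67.1]), np.float64(0.8659374838032916))
lip c (array([494.2, -20.9,  39.2]), np.float64(1.2528452657379547))
high mid @76.8 [[600.6  -7.1  76.8]] lip inner @~40 [[499.3 -20.2  42. ]]
top probe c [383.5 266.8] poly [[383.6 261.2]
 [378.8 264.6]
 [382.3 271.8]
 [388.3 269.3]] rect [[377.6 263.9]
 [384.6 260.5]
 [389.1 269.7]
 [382.  273.1]] 68.4140625
side probe c [264.6 316.6] poly [[262.6 299.8]
 [256.4 324.1]
 [264.3 331.2]
 [272.7 323.1]] rect [[256.4 331.2]
 [256.4 299.8]
 [272.7 299.8]
 [272.7 331.2]] 341.4921875
[[392.6 259.2]
 [363.9 262.3]
 [372.7 283.4]
 [392.4 274.6]] [[363.  262.3]
 [388.9 250.7]
 [398.7 272.5]
 [372.8 284.1]] 586.5859375
```

View pics/p.png

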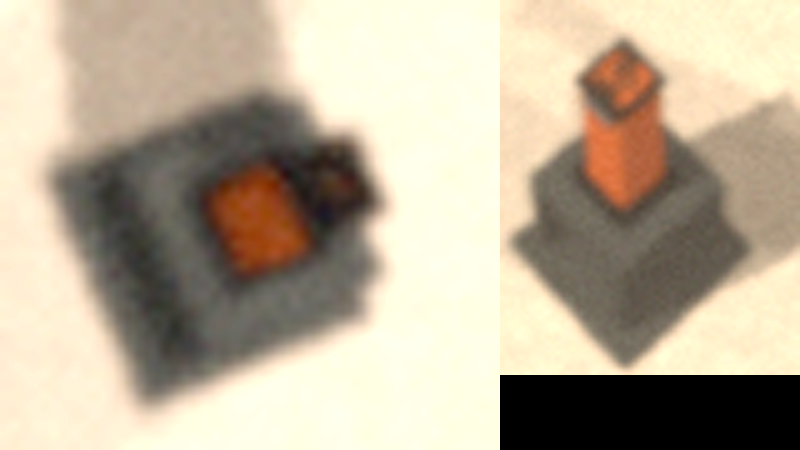

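The crop shows the probe cap centre at top (391.6,262.6) and side (263.9,305.1). The holder is turned about 20 degrees in the picture.

Run:
```python
from h import *
np.set_printoptions(precision=1,suppress=True)
f=lambda p:(np.array(p,float)+.5)/[400/66,6]-.5
ft=f([(118,42),(260,36),(272,278),(130,284)])+[260,210]
P=onz('top',ft,10);print('foot',P[:,:2],P.mean(0))
for a,b in((3,0),(2,1)):print('foot yaw',np.degrees(np.arctan2(*(P[b]-P[a])[[1,0]])),np.linalg.norm(P[b]-P[a]))
for a,b in((1,0),(2,3)):print('foot yaw',np.degrees(np.arctan2(*(P[b]-P[a])[[1,0]]))-90,np.linalg.norm(P[b]-P[a]))
hi=onz('top',f([(151,38),(232,36)])+[260,210],76.8);lo=onz('top',f([(156,247),(244,245)])+[260,210],46);print('deck',hi,lo)
for i in(0,1):print('yaw',np.degrees(np.arctan2(*(hi[i]-lo[i])[[1,0]])))
print('cap',tri((391.6,262.6),(263.9,305.1)),onz('top',[(391.6,262.6)],164))
g=lambda p:(np.array(p,float)+.5)/10-.5+[358,245]
B=onz('top',g([(55,172),(147,405)]),8);print('base edge',B,np.degrees(np.arctan2(*(B[0]-B[1])[[1,0]])),np.linalg.norm(B[0]-B[1]))
h=lambda p:(np.array(p,float)+.5)/5-.5+[140,290]
C=onz('side',h([(622,40),(662,78),(617,120),(580,78)]),164);print('cap corners',C)
print([np.degrees(np.arctan2(*(C[(i+1)%4]-C[i])[[1,0]])) for i in range(4)])
```

```text
foot [[611.6  33.1]
 [620.3 -42.2]
 [490.1 -56.5]
 [481.6  17.1]] [550.9 -12.1  10. ]
foot yaw 7.014126391678657 130.9373067966902
foot yaw 6.2794506294402925 131.00574237205385
foot yaw 6.638263547414198 75.74145497849167
foot yaw 6.585128342699093 74.06212471969998
deck [[599.3  14.7  76.8]
 [603.3 -26.2  76.8]] [[496.8   4.7  46. ]
 [501.  -39.9  46. ]]
yaw 5.548044908694107
yaw 7.629080497454771
cap (array([ 465.4, -293.6,  168.3]), np.float64(1.2277680710669487)) [[ 466.6 -294.6  164. ]]
base edge [[ 485.  -242.4    8. ]
 [ 414.  -273.5    8. ]] 23.620005234956217 77.51099316462201
cap corners [[ 470.  -275.5  164. ]
 [ 480.5 -296.5  164. ]
 [ 458.7 -308.4  164. ]
 [ 449.6 -286.7  164. ]]
[np.float64(-63.290674961462166), np.float64(-151.23058665690797), np.float64(112.68505072808405), np.float64(28.71661687271685)]
```

```bash
cat >> h.py <<'E'
def go(w,yaw=None):
    s=r.sense();R=Ro.from_euler('xyz',s['tcp_rot']).as_matrix();d=R.T@(np.array(w,float)-s['eef_pos'])
    t=None if yaw is None else -((yaw-np.degrees(s['tcp_rot'][2])+180)%360-180)
    print('dp',d.round(1),'turn',t,'pos',s['eef_pos'].round(1),'rpy',np.degrees(s['tcp_rot']).round(2),'F',s['contact_force'].round(1),'op',round(s['opening'],3),'grip',s['grasp_force'],'clk',s['clock'],'tip',r.tip_reach)
E
python3 -c "
from h import *
go((529,295.5,90),180.8)"
```

```text
dp [-403.4 -172.3  115.7] turn -19.866738309423596 pos [204.  590.3 205.5] rpy [-179.93   -0.    160.93] F [0.2 0.2 0.4] op 0.997 grip 0.0 clk 0.1 tip 8.0
```

Call:
{"api": "carry_out", "payload": {
  "targets": [
    {"dp":[-30,-13,0],"yaw":-3},
    {"dp":[-80,-34,10],"yaw":-8},
    {"dp":[-130,-56,30],"yaw":-14},
    {"dp":[-185,-79,50],"yaw":-20},
    {"dp":[-240,-103,70],"yaw":-20},
    {"dp":[-290,-124,85],"yaw":-20},
    {"dp":[-340,-146,100],"yaw":-20},
    {"dp":[-380,-163,110],"yaw":-20},
    {"dp":[-403,-173,116],"yaw":-20},
    {"dp":[-403,-173,116],"yaw":-20},
    {"dp":[-403,-173,116],"yaw":-20}
  ],
  "fingers": 1
}}

```text
clock: 1.48
eef_pos: [528.0, 295.8, 90.0]
tcp_rot: [-3.142, -0.001, -3.126]
contact_force: [0.6, 0.2, -0.3]
opening: 0.998
grasp_force: 0.0
```

Call:
{"api": "carry_out", "payload": {
  "targets": [
    {"dp":[0,0,30]},
    {"dp":[0,0,60]},
    {"dp":[-1,0,74]},
    {"dp":[-1,0,78]},
    {"dp":[-1,0,78]}
  ]
}}

```text
schema error: expected keys dp, yaw
```

Call:
{"api": "carry_out", "payload": {
  "targets": [
    {"dp":[0,0,0]},
    {"dp":[0,0,0]},
    {"dp":[0,0,0]},
    {"dp":[0,0,0]},
    {"dp":[0,0,0]},
    {"dp":[0,0,0]}
  ],
  "fingers": -1,
  "grip_force": 40
}}

```text
schema error: expected keys dp, yaw
```

```bash
python3 -c "
from h import *
go((529,295.5,90),180.8)"
```

```text
dp [-1.  -0.3  0. ] turn 0.1212922061122299 pos [528.  295.8  90. ] rpy [-1.8000e+02 -4.0000e-02 -1.7908e+02] F [ 0.6  0.2 -0.3] op 0.998 grip 0.0 clk 1.475 tip 8.0
```

Call:
{"api": "carry_out", "payload": {
  "targets": [
    {"dp":[0,0,30],"yaw":0},
    {"dp":[0,0,60],"yaw":0},
    {"dp":[-1,0,74],"yaw":0},
    {"dp":[-1,0,78],"yaw":0},
    {"dp":[-1,0,78],"yaw":0}
  ]
}}

```text
clock: 2.1
eef_pos: [529.8, 296.1, 12.8]
tcp_rot: [3.141, 0.001, -3.125]
contact_force: [0.6, 0.4, 0.7]
opening: 0.999
grasp_force: 0.0
```

Call:
{"api": "carry_out", "payload": {
  "targets": [
    {"dp":[0,0,0],"yaw":0},
    {"dp":[0,0,0],"yaw":0},
    {"dp":[0,0,0],"yaw":0},
    {"dp":[0,0,0],"yaw":0},
    {"dp":[0,0,0],"yaw":0},
    {"dp":[0,0,0],"yaw":0}
  ],
  "fingers": -1,
  "grip_force": 40
}}

```text
clock: 2.85
eef_pos: [529.5, 295.5, 12.1]
tcp_rot: [-3.142, -0.0, -3.125]
contact_force: [-0.4, -0.9, -0.2]
opening: 0.001
grasp_force: 0.0
```

```bash
python3 -c "
from h import *
go((552,-12,130),186.7)"
```

```text
dp [ -17.5 -307.9 -117.8] turn -5.766796798937207 pos [529.5 295.5  12.1] rpy [-180.     -0.   -179.07] F [-0.4 -0.9 -0.2] op 0.001 grip 0.0 clk 2.85 tip 8.0
```

Run:
```python
from h import *
t=save('top','pics/t1.png')[:,:,::-1];s=save('side','pics/s1.png')[:,:,::-1]
o=np.hstack([cv2.resize(t[200:290,160:250],(400,400),interpolation=2),cv2.resize(s[120:220,180:280],(400,400),interpolation=2)])
cv2.imwrite('pics/c1.png',np.clip(o*1.5,0,255).astype(np.uint8))
print(proj('top',[529,295,12]),proj('side',[529,295,12]))
```

```text
[[195.50256256 235.7478209 ]] [[235.42537218 166.70295456]]
```

View pics/c1.png

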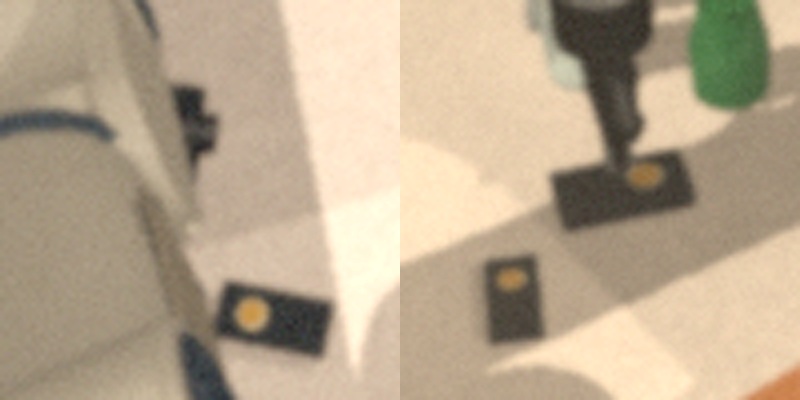

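The picture shows the stone unmoved, with the shut fingertips visible at about side (235,162), at the stone's far edge or above it. I'll check where the fingertip should project.

Run:
```python
from h import *
np.set_printoptions(precision=1,suppress=True)
for z in(4,12,20,30,60,100): print(z,proj('side',[[529.5,295.5,z],[529.5,325,z],[529.5,340,z]]))
print(onz('side',[(235.5,162)],20),tri((211,235),(235.5,162)))
```

```text
4 [[235.7 168.4]
 [233.8 162.7]
 [232.8 159.9]]
12 [[235.5 166.6]
 [233.5 160.9]
 [232.6 158.1]]
20 [[235.3 164.7]
 [233.3 159. ]
 [232.3 156.2]]
30 [[235.1 162.4]
 [233.1 156.7]
 [232.1 153.9]]
60 [[234.3 155.2]
 [232.2 149.5]
 [231.2 146.7]]
100 [[233.1 145.2]
 [231.1 139.6]
 [230.1 136.8]]
[[533.  308.5  20. ]] (array([521.5, 231.4,  87.1]), np.float64(0.7177443821651865))
```

Run:
```python
from h import *
s=cv2.imread('pics/s1.png')
o=cv2.resize(s[135:183,205:265],(750,600),interpolation=2).astype(float)
cv2.imwrite('pics/c2.png',np.clip((o/255)**.5*300-20,0,255).astype(np.uint8))
```

```text
(no output)
```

View pics/c2.png

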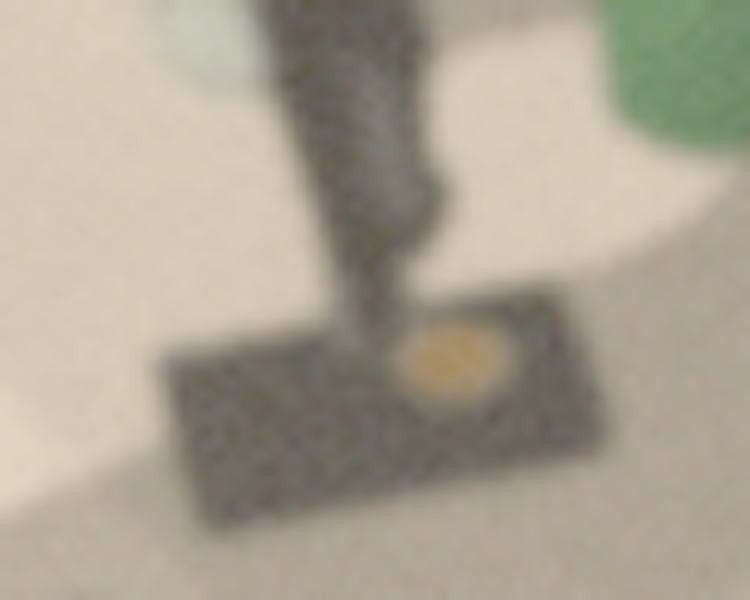

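The shut fingertips cover the spot's rim, so they stand above the stone's top face. The pads are farther back than I assumed. I'll reopen, go lower while watching the force, and close again.

Call:
{"api": "carry_out", "payload": {
  "targets": [
    {"dp":[0,0,-10],"yaw":0},
    {"dp":[0,0,-10],"yaw":0},
    {"dp":[0,0,-10],"yaw":0},
    {"dp":[0,0,-10],"yaw":0},
    {"dp":[0,0,-10],"yaw":0},
    {"dp":[0,0,-5],"yaw":0},
    {"dp":[0,0,0],"yaw":0},
    {"dp":[0,0,4],"yaw":0},
    {"dp":[0,0,6],"yaw":0}
  ],
  "fingers": 1
}}

```text
clock: 4.08
eef_pos: [529.3, 295.4, 5.7]
tcp_rot: [-3.141, -0.001, -3.125]
contact_force: [0.2, 0.3, -0.3]
opening: 0.999
grasp_force: 0.0
```

Run:
```python
from h import *
go((529,295.5,0),180.8)
s=save('side','pics/s2.png')[:,:,::-1]
o=cv2.resize(s[120:184,190:270],(800,600)[:1]+(600,),interpolation=2).astype(float)
cv2.imwrite('pics/c3.png',np.clip((o/255)**.5*300-20,0,255).astype(np.uint8))
```

```text
dp [0.3 0.1 5.7] turn 0.12924303904412682 pos [529.3 295.4   5.7] rpy [-1.7998e+02 -3.0000e-02 -1.7907e+02] F [ 0.2  0.3 -0.3] op 0.999 grip 0.0 clk 4.075 tip 8.0
```

View pics/c3.png

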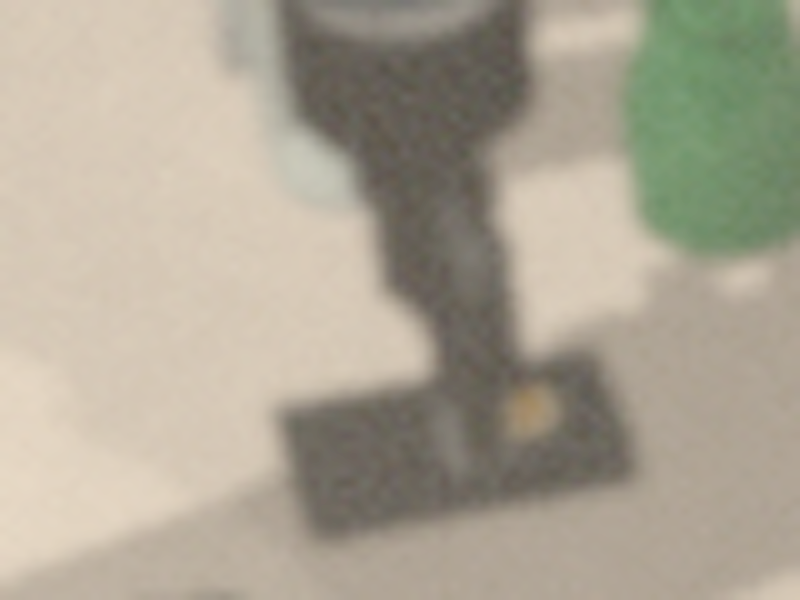

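The near open fingertip is at side (236.5,171), which puts it at z of about 29. So the tips are about 23 mm behind the reported TCP when open. I'll lower to a reported z of about -11 and close.

Call:
{"api": "carry_out", "payload": {
  "targets": [
    {"dp":[0,0,5],"yaw":0},
    {"dp":[0,0,10],"yaw":0},
    {"dp":[0,0,14],"yaw":0},
    {"dp":[0,0,17],"yaw":0},
    {"dp":[0,0,17],"yaw":0}
  ]
}}

```text
clock: 4.75
eef_pos: [529.4, 295.5, -11.1]
tcp_rot: [-3.141, -0.0, -3.125]
contact_force: [-0.1, 0.7, -0.4]
opening: 0.999
grasp_force: 0.0
```

Call:
{"api": "carry_out", "payload": {
  "targets": [
    {"dp":[0,0,0],"yaw":0},
    {"dp":[0,0,0],"yaw":0},
    {"dp":[0,0,0],"yaw":0},
    {"dp":[0,0,0],"yaw":0},
    {"dp":[0,0,0],"yaw":0}
  ],
  "fingers": -1,
  "grip_force": 40
}}

```text
clock: 5.38
eef_pos: [529.9, 295.9, -9.9]
tcp_rot: [3.141, 0.001, -3.125]
contact_force: [-2.4, -0.6, 7.5]
opening: 0.617
grasp_force: 40.5
```

Call:
{"api": "carry_out", "payload": {
  "targets": [
    {"dp":[0,0,-15],"yaw":0},
    {"dp":[0,0,-45],"yaw":0},
    {"dp":[0,0,-80],"yaw":0},
    {"dp":[0,-20,-110],"yaw":-1},
    {"dp":[-4,-60,-125],"yaw":-3},
    {"dp":[-8,-105,-125],"yaw":-5},
    {"dp":[-12,-150,-125],"yaw":-6},
    {"dp":[-15,-195,-125],"yaw":-6},
    {"dp":[-17,-240,-125],"yaw":-6},
    {"dp":[-18,-280,-125],"yaw":-6},
    {"dp":[-18,-307,-125],"yaw":-6},
    {"dp":[-18,-307,-125],"yaw":-6}
  ]
}}

```text
clock: 6.88
eef_pos: [552.3, -12.9, 114.7]
tcp_rot: [-3.141, -0.0, -3.023]
contact_force: [-0.1, -0.6, -3.1]
opening: 0.613
grasp_force: 42.8
```

Run:
```python
from h import *
go((552,-12,75),186.7)
s=save('side','pics/s3.png')[:,:,::-1];t=save('top','pics/t3.png')[:,:,::-1]
o=np.hstack([cv2.resize(x,(400,450),interpolation=2) for x in(s[160:250,220:300],t[190:280,250:330])]).astype(float)
cv2.imwrite('pics/c4.png',np.clip((o/255)**.5*300-20,0,255).astype(np.uint8))
```

```text
dp [ 0.2  0.9 39.7] turn 0.09268189480781075 pos [552.3 -12.9 114.7] rpy [-179.98   -0.   -173.21] F [-0.1 -0.6 -3.1] op 0.613 grip 42.78585076332092 clk 6.875 tip 8.0
```

View pics/c4.png

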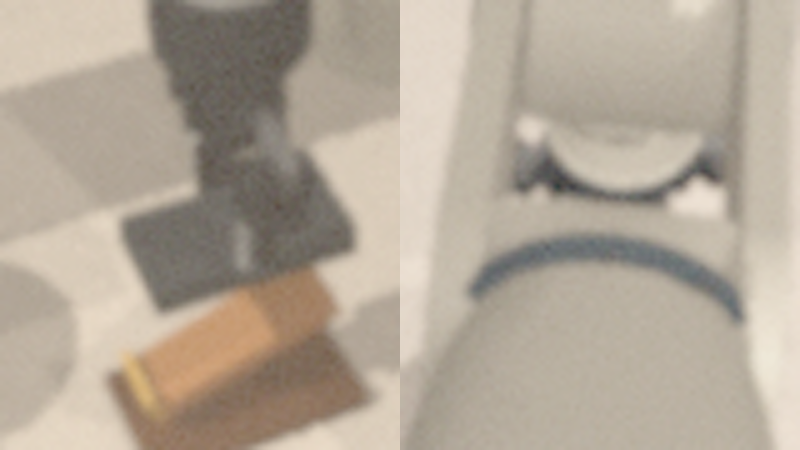

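The stone is held level, centred over the deck. I'll lower to just above contact, then let the deck turn it in the pads under a light grip.

Call:
{"api": "carry_out", "payload": {
  "targets": [
    {"dp":[-1,1,10],"yaw":0},
    {"dp":[-3,1,25],"yaw":0},
    {"dp":[-3,1,37],"yaw":0},
    {"dp":[-3,1,43],"yaw":0},
    {"dp":[-3,1,43],"yaw":0}
  ],
  "grip_force": 25
}}

```text
clock: 7.6
eef_pos: [554.9, -9.7, 70.4]
tcp_rot: [3.141, -0.001, -3.02]
contact_force: [0.0, -0.1, -3.3]
opening: 0.612
grasp_force: 42.8
```

Call:
{"api": "carry_out", "payload": {
  "targets": [
    {"dp":[0,0,3],"yaw":0},
    {"dp":[0,0,5],"yaw":0},
    {"dp":[0,0,7],"yaw":0},
    {"dp":[0,0,9],"yaw":0},
    {"dp":[0,0,9],"yaw":0}
  ]
}}

```text
clock: 8.22
eef_pos: [555.3, -9.8, 62.1]
tcp_rot: [3.142, -0.0, -3.021]
contact_force: [-0.5, -0.6, -1.9]
opening: 0.615
grasp_force: 34.0
```

Call:
{"api": "carry_out", "payload": {
  "targets": [
    {"dp":[0,-1,2],"yaw":0},
    {"dp":[0,-1,4],"yaw":0},
    {"dp":[0,-1,6],"yaw":0},
    {"dp":[0,-1,6],"yaw":0}
  ]
}}

```text
clock: 8.72
eef_pos: [556.3, -10.9, 58.3]
tcp_rot: [-3.141, 0.001, -3.02]
contact_force: [-8.7, -17.0, 35.8]
opening: 0.327
grasp_force: 18.7
```

Call:
{"api": "carry_out", "payload": {
  "targets": [
    {"dp":[0,0,2],"yaw":0},
    {"dp":[0,0,3],"yaw":0},
    {"dp":[0,0,4],"yaw":0},
    {"dp":[0,0,4],"yaw":0}
  ]
}}

```text
clock: 9.22
eef_pos: [557.6, -12.3, 58.5]
tcp_rot: [-3.139, 0.004, -3.02]
contact_force: [-21.9, -8.8, 68.0]
opening: 0.001
grasp_force: 35.7
```

Run:
```python
from h import *
go((555,-11.5,50),186.7)
s=save('side','pics/s4.png')[:,:,::-1]
o=cv2.resize(s[185:255,225:305],(800,600)[:1]+(600,),interpolation=2).astype(float)
cv2.imwrite('pics/c5.png',np.clip((o/255)**.5*300-20,0,255).astype(np.uint8))
```

```text
dp [2.5 1.1 8.5] turn 0.26519746982944525 pos [557.6 -12.3  58.5] rpy [-179.85    0.24 -173.03] F [-21.9  -8.8  68. ] op 0.001 grip 35.74527472257614 clk 9.225 tip 8.0
```

View pics/c5.png

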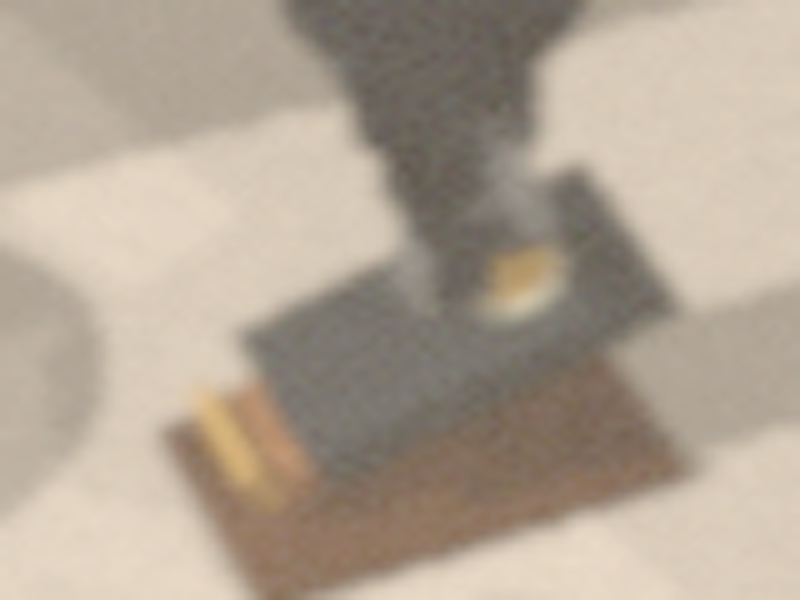

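The stone turned flat onto the deck, brass spot at side (277,217). The pads slid off it and now press on its top. There is a gap of about 15 mm to the lip. I'll lift straight off and then measure.

Call:
{"api": "carry_out", "payload": {
  "targets": [
    {"dp":[0,0,-3],"yaw":0},
    {"dp":[0,0,-6],"yaw":0},
    {"dp":[0,0,-12],"yaw":0},
    {"dp":[0,0,-30],"yaw":0},
    {"dp":[0,0,-60],"yaw":0},
    {"dp":[0,30,-90],"yaw":0},
    {"dp":[0,80,-100],"yaw":0},
    {"dp":[0,130,-100],"yaw":0},
    {"dp":[0,170,-100],"yaw":0},
    {"dp":[0,190,-100],"yaw":0},
    {"dp":[0,190,-100],"yaw":0}
  ]
}}

```text
clock: 10.65
eef_pos: [532.6, 178.8, 152.6]
tcp_rot: [-3.142, 0.0, -3.019]
contact_force: [-0.2, -0.2, -0.9]
opening: 0.002
grasp_force: 0.0
```

Run:
```python
from m import *
np.set_printoptions(precision=1,suppress=True)
go((555,-11.5,50),186.7)
s=save('side','pics/s5.png')[:,:,::-1];t=save('top','pics/t5.png')[:,:,::-1]
o=np.hstack([cv2.resize(x,(400,450),interpolation=2) for x in(s[180:260,225:296],t[198:278,256:327])]).astype(float)
cv2.imwrite('pics/c6.png',np.clip((o/255)**.5*300-20,0,255).astype(np.uint8))
yaw=np.radians(6.7);c,sn=np.cos(np.radians(20)),np.sin(np.radians(20))
X=np.array([c*np.cos(yaw),c*np.sin(yaw),sn]);Z=np.array([-sn*np.cos(yaw),-sn*np.sin(yaw),c]);Y=np.cross(Z,X);O=np.array([550,-12,58.])
dark=((0,0,0),(179,255,60))
for n,im,bx in(('top',t,(275,205,35,48)),('side',s,(245,198,52,45))):
    cc,b,q,a=mask(im,*dark,bx);P=onplane(n,b,O+20*Z,Z)-O;print(n,a,b,P@np.c_[X,Y,Z],(P@np.c_[X,Y]).mean(0))
gold=((12,90,70),(35,255,255))
g1=mask(t,*gold,(280,212,24,24))[0];g2=mask(s,*gold,(268,208,20,18))[0];p,e=tri(g1,g2);print('spot',g1,g2,p,e,'deckframe',(p-O)@np.c_[X,Y,Z])
for n,g in(('top',g1),('side',g2)):print(n,onplane(n,[g],O+20*Z,Z),(onplane(n,[g],O+20*Z,Z)-O)@np.c_[X,Y,Z])
```

```text
dp [   1.1 -191.6  102.6] turn 0.3460108513403384 pos [532.6 178.8 152.6] rpy [-180.     0.  -172.9] F [-0.2 -0.2 -0.9] op 0.002 grip 0.0 clk 10.65 tip 8.0
top 11.984375 [[282.4 228.5]
 [282.8 218.3]
 [284.9 218.4]
 [284.5 228.6]] [[19.7 29.  20. ]
 [50.8 26.3 20. ]
 [50.3 20.  20. ]
 [19.1 22.7 20. ]] [35.  24.5]
side 448.5703125 [[247.8 226. ]
 [282.2 205.3]
 [293.9 224.7]
 [259.5 245.4]] [[-45.2  16.4  20. ]
 [ 62.1  17.1  20. ]
 [ 61.8 -56.5  20. ]
 [-40.9 -57.   20. ]] [  9.5 -20. ]
spot [293.2 223.7] [275.4 216.3] [573.5 -13.4  89.4] 1.3636483281060883 deckframe [32.5 -4.2 21.6]
top [[574.5 -13.5  88.1]] [[32.9 -4.3 20. ]]
side [[573.2 -12.1  87.7]] [[31.8 -2.8 20. ]]
```

View pics/c6.png

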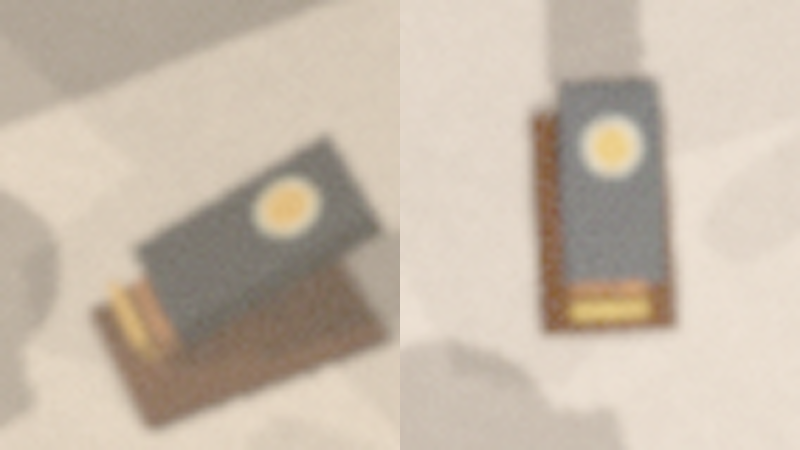

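The stone lies flat on the deck, spot at top (293.2,223.7) and side (275.4,216.3). In the deck frame it is at x of about 12 mm and y of about -3.5 mm, aligned and within limits. Before the probe grasp I'll check numerically where the fingertips stand relative to the TCP.

Run:
```python
from m import *
np.set_printoptions(precision=1,suppress=True)
s=cv2.imread('pics/s5.png');g=cv2.cvtColor(s,cv2.COLOR_BGR2GRAY)
for z in range(120,230,6):
    u,v=proj('side',[532.6,178.8,z])[0];ui,vi=int(round(u)),int(round(v));print(z,(round(u,1),round(v,1)),g[vi,ui-6:ui+7])
print(r.sense()['qpos'])
for nm,px,z in(('purple',(388,229),100),('flute_b foot',(415,218),0),('flute_b top',(435,203),210),('flute_a foot',(377,192),0),('knife mid',(419,275),0),('ring',(319,177),17)):print(nm,onz('top',[px],z))
```

```text
120 (np.float64(242.5), np.float64(164.1)) [141 144 143 142 143 143 141 141 138 138 137 128 121]
126 (np.float64(242.4), np.float64(162.5)) [143 140 142 142 141 143 143 143 141 145 143 143 142]
132 (np.float64(242.2), np.float64(160.9)) [140 144 141 142 143 144 142 141 143 143 145 145 145]
138 (np.float64(242.1), np.float64(159.3)) [142 144 143 145 141 142 143 142 145 143 143 144 146]
144 (np.float64(241.9), np.float64(157.6)) [141 143 142 140 142 143 142 140 144 141 144 146 148]
150 (np.float64(241.8), np.float64(156.0)) [141 142 146 142 140 142 144 143 143 142 145 146 146]
156 (np.float64(241.6), np.float64(154.3)) [144 144 142 146 141 141 142 142 143 144 140 144 142]
162 (np.float64(241.5), np.float64(152.7)) [143 144 144 142 142 142 142 142 145 143 145 144 144]
168 (np.float64(241.3), np.float64(151.0)) [144 144 139 130 128 126 129 134 140 142 144 144 144]
174 (np.float64(241.1), np.float64(149.3)) [139 132 117  95  74  68  75  82  95 112 128 140 142]
180 (np.float64(241.0), np.float64(147.6)) [136 124 104  84  60  50  50  53  67  92 118 137 143]
186 (np.float64(240.8), np.float6
[... 229 characters left out ...]
 42  41  44  61  87 119 132]
204 (np.float64(240.3), np.float64(140.6)) [125 109  88  69  55  44  45  39  40  55  78 105 118]
210 (np.float64(240.2), np.float64(138.8)) [94 81 66 49 43 38 43 39 39 39 41 47 53]
216 (np.float64(240.0), np.float64(137.0)) [79 63 49 45 44 43 43 44 40 40 40 45 44]
222 (np.float64(239.8), np.float64(135.2)) [61 45 42 42 41 43 42 43 44 49 48 51 59]
228 (np.float64(239.7), np.float64(133.4)) [56 45 38 42 41 49 56 47 51 54 62 69 72]
[ 0.3  0.3  1.8 -0.   1.  -1.4]
purple [[ 575.9 -298.2  100. ]]
flute_b foot [[ 641.1 -410.1    0. ]]
flute_b top [[ 634.9 -403.1  210. ]]
flute_a foot [[ 720.5 -283.7    0. ]]
knife mid [[ 456.1 -423.2    0. ]]
ring [[752.7 -88.2  17. ]]
```

Shut tips stand about 20 mm behind the reported TCP, so the grasp point is near reported z + 38. I'll now go above the probe at (466,-294), with tool yaw 205 degrees.

Call:
{"api": "carry_out", "payload": {
  "targets": [
    {"dp":[5,-18,-6],"yaw":-1},
    {"dp":[14,-53,-12],"yaw":-3},
    {"dp":[26,-97,-15],"yaw":-6},
    {"dp":[39,-143,-15],"yaw":-9},
    {"dp":[51,-190,-15],"yaw":-12},
    {"dp":[64,-237,-15],"yaw":-15},
    {"dp":[77,-284,-15],"yaw":-18},
    {"dp":[89,-330,-15],"yaw":-18},
    {"dp":[102,-377,-15],"yaw":-18},
    {"dp":[113,-420,-15],"yaw":-18},
    {"dp":[121,-450,-15],"yaw":-18},
    {"dp":[124,-461,-15],"yaw":-18}
  ],
  "fingers": 1
}}

```text
clock: 12.25
eef_pos: [463.9, -297.2, 167.2]
tcp_rot: [-3.142, -0.0, -2.71]
contact_force: [-0.4, -0.1, -0.3]
opening: 1.0
grasp_force: 0.0
```

Call:
{"api": "carry_out", "payload": {
  "targets": [
    {"dp":[0,0,0],"yaw":0},
    {"dp":[0,0,0],"yaw":0},
    {"dp":[0,0,0],"yaw":0}
  ],
  "fingers": 1
}}

```text
clock: 12.62
eef_pos: [465.3, -293.8, 167.2]
tcp_rot: [3.141, -0.0, -2.705]
contact_force: [0.2, 0.6, -0.3]
opening: 1.0
grasp_force: 0.0
```

Run:
```python
from m import *
np.set_printoptions(precision=1,suppress=True)
go((466,-294,94),205)
s=save('side','pics/s6.png')[:,:,::-1]
org=((0,130,60),(14,255,255))
for im,bx in((cv2.imread('pics/side0.png'),(250,292,32,44)),(s,(250,292,32,44))):
    c,b,q,a=mask(im,*org,bx);print(c,a)
```

```text
dp [-0.6 -0.5 73.2] turn -0.007570226869916041 pos [ 465.3 -293.8  167.2] rpy [ 180.   -0. -155.] F [ 0.2  0.6 -0.3] op 1.0 grip 0.0 clk 12.625 tip 8.0
[264.6 316.6] 341.4921875
[264.6 316.5] 350.453125
```

Call:
{"api": "carry_out", "payload": {
  "targets": [
    {"dp":[0,0,10],"yaw":0},
    {"dp":[0,0,30],"yaw":0},
    {"dp":[0,0,50],"yaw":0},
    {"dp":[0,0,65],"yaw":0},
    {"dp":[0,0,73],"yaw":0},
    {"dp":[0,0,73],"yaw":0}
  ]
}}

```text
clock: 13.42
eef_pos: [464.9, -294.5, 93.7]
tcp_rot: [3.141, -0.001, -2.706]
contact_force: [0.3, 0.1, 0.5]
opening: 1.001
grasp_force: 0.0
```

Call:
{"api": "carry_out", "payload": {
  "targets": [
    {"dp":[0,0,0],"yaw":0},
    {"dp":[0,0,0],"yaw":0},
    {"dp":[0,0,0],"yaw":0},
    {"dp":[0,0,0],"yaw":0},
    {"dp":[0,0,0],"yaw":0},
    {"dp":[0,0,0],"yaw":0},
    {"dp":[0,0,0],"yaw":0}
  ],
  "fingers": -1,
  "grip_force": 30
}}

```text
clock: 14.3
eef_pos: [464.9, -294.5, 94.1]
tcp_rot: [3.141, -0.0, -2.706]
contact_force: [-1.2, 1.9, -0.1]
opening: 0.274
grasp_force: 36.3
```

Call:
{"api": "carry_out", "payload": {
  "targets": [
    {"dp":[0,0,-5],"yaw":0},
    {"dp":[0,0,-15],"yaw":0},
    {"dp":[0,0,-28],"yaw":0},
    {"dp":[0,0,-38],"yaw":0},
    {"dp":[0,0,-42],"yaw":0},
    {"dp":[0,0,-42],"yaw":0}
  ]
}}

```text
clock: 15.05
eef_pos: [465.3, -294.8, 136.7]
tcp_rot: [-3.141, 0.0, -2.706]
contact_force: [-0.5, 1.9, 0.0]
opening: 0.277
grasp_force: 36.4
```

Run:
```python
from m import *
np.set_printoptions(precision=1,suppress=True)
go((465,-294,136),205)
s=save('side','pics/s7.png')[:,:,::-1]
org=((0,130,60),(14,255,255))
c,b,q,a=mask(s,*org,(245,270,45,66));print(c,q,a)
print('expect flange top/flange c at z=64+56:',proj('side',[[465,-294,120],[465,-294,74]]))
```

```text
dp [-0.   0.8  0.7] turn -0.06799246819309701 pos [ 465.3 -294.8  136.7] rpy [-180.     0.  -155.1] F [-0.5  1.9  0. ] op 0.277 grip 36.43299758434296 clk 15.05 tip 8.0
[262.7 314.2] [[256.4 301.8]
 [265.6 323.3]
 [273.2 315.2]
 [265.2 316.1]] 156.5
expect flange top/flange c at z=64+56: [[264.7 316.5]
 [265.3 326.3]]
```

The probe has lifted with the tool: its handle's lower corner went from row 331 to row 323. Next I'll tilt it in the pads, using the hole edge as a fulcrum.

Call:
{"api": "carry_out", "payload": {
  "targets": [
    {"dp":[5,0,0],"yaw":0},
    {"dp":[9,0,0],"yaw":0},
    {"dp":[13,0,0],"yaw":0},
    {"dp":[16,0,0],"yaw":0},
    {"dp":[16,0,0],"yaw":0}
  ]
}}

```text
clock: 15.72
eef_pos: [450.3, -301.6, 136.1]
tcp_rot: [3.142, -0.0, -2.707]
contact_force: [2.2, 3.2, -2.2]
opening: 0.276
grasp_force: 36.4
```

Call:
{"api": "carry_out", "payload": {
  "targets": [
    {"dp":[4,0,0],"yaw":0},
    {"dp":[8,0,0],"yaw":0},
    {"dp":[12,0,0],"yaw":0},
    {"dp":[16,0,0],"yaw":0},
    {"dp":[20,0,0],"yaw":0},
    {"dp":[24,0,0],"yaw":0},
    {"dp":[27,0,0],"yaw":0},
    {"dp":[27,0,0],"yaw":0}
  ]
}}

```text
clock: 16.73
eef_pos: [425.9, -313.0, 136.3]
tcp_rot: [-3.142, -0.0, -2.707]
contact_force: [2.3, 1.8, 0.1]
opening: 0.276
grasp_force: 36.7
```

Run:
```python
from m import *
np.set_printoptions(precision=1,suppress=True)
go((465,-294,136),205)
s=save('side','pics/s8.png')[:,:,::-1]
org=((0,130,60),(14,255,255))
c,b,q,a=mask(s,*org,(225,270,65,66));print(c,q,a)
```

```text
dp [-43.5   0.7   0.2] turn -0.07678472918610169 pos [ 425.9 -313.   136.3] rpy [-180.    -0.  -155.1] F [2.3 1.8 0.1] op 0.276 grip 36.70187294483185 clk 16.725 tip 8.0
[239.5 313.1] [[238.6 309.4]
 [237.2 312.9]
 [241.4 317.1]
 [240.7 311.1]] 21.5703125
```

Call:
{"api": "carry_out", "payload": {
  "targets": [
    {"dp":[0,0,0],"yaw":0},
    {"dp":[0,0,0],"yaw":0},
    {"dp":[0,0,-8],"yaw":0},
    {"dp":[0,0,-20],"yaw":0},
    {"dp":[0,0,-35],"yaw":0},
    {"dp":[0,0,-50],"yaw":0},
    {"dp":[0,0,-60],"yaw":0},
    {"dp":[0,0,-64],"yaw":0},
    {"dp":[0,0,-64],"yaw":0},
    {"dp":[0,0,-64],"yaw":0},
    {"dp":[0,0,-64],"yaw":0}
  ],
  "grip_force": 70
}}

```text
clock: 18.15
eef_pos: [425.9, -312.7, 199.7]
tcp_rot: [3.141, -0.0, -2.706]
contact_force: [-0.8, -1.0, -1.0]
opening: 0.268
grasp_force: 71.2
```

Call:
{"api": "carry_out", "payload": {
  "targets": [
    {"dp":[-8,9,0],"yaw":1},
    {"dp":[-25,27,0],"yaw":3},
    {"dp":[-47,51,0],"yaw":5},
    {"dp":[-72,78,0],"yaw":7},
    {"dp":[-98,107,0],"yaw":9},
    {"dp":[-124,135,0],"yaw":11},
    {"dp":[-149,162,0],"yaw":13},
    {"dp":[-172,187,0],"yaw":15},
    {"dp":[-190,207,0],"yaw":17},
    {"dp":[-203,221,0],"yaw":18},
    {"dp":[-208,227,0],"yaw":18},
    {"dp":[-208,227,0],"yaw":18}
  ]
}}

```text
clock: 19.65
eef_pos: [518.9, -19.3, 200.0]
tcp_rot: [-3.142, -0.001, -3.02]
contact_force: [0.4, -0.7, -1.1]
opening: 0.272
grasp_force: 71.3
```

Run:
```python
from m import *
np.set_printoptions(precision=1,suppress=True)
go((519.4,-19.4,199),186.7)
s=save('side','pics/s9.png')[:,:,::-1];save('top','pics/t9.png')
p=r.sense()['eef_pos'];n=np.array([-.340,-.040,.940]);piv=p+[0,0,40]
b=cv2.imread('pics/s5.png')
d=np.abs(s.astype(int)-b).sum(2)
h=cv2.cvtColor(s,cv2.COLOR_BGR2HSV)
for k in range(120,10,-8):
    u,v=proj('side',piv-(120-k if 0 else k)*n)[0];ui,vi=int(round(u)),int(round(v));print('probe z',120-k,(round(u,1),round(v,1)),d[vi,ui-12:ui+13:2],s[vi,ui])
```

```text
dp [-0.5 -0.2  1. ] turn 0.29483825835473 pos [518.9 -19.3 200. ] rpy [-180.   -0. -173.] F [ 0.4 -0.7 -1.1] op 0.272 grip 71.28865957260132 clk 19.65 tip 8.0
probe z 0 (np.float64(270.6), np.float64(208.1)) [  7   7   4   1  31 104 134  15   2   4  17  10   3] [ 68  86 112]
probe z 8 (np.float64(269.5), np.float64(206.4)) [  4   6   2  10  55 120 142  35   4   9   3   5   4] [ 78  92 106]
probe z 16 (np.float64(268.5), np.float64(204.8)) [  4   8   5   2   5  64 132 128  33   8   3  11   5] [ 84  94 102]
probe z 24 (np.float64(267.4), np.float64(203.1)) [  2   2  32  37  19  94 142 137  59  14   9   4   2] [ 82  95 101]
probe z 32 (np.float64(266.3), np.float64(201.3)) [  2   6  60 208 170 174 159 140  59   7   7   2   3] [77 87 94]
probe z 40 (np.float64(265.2), np.float64(199.6)) [  2   7  34 199 270 242 219 163  79   3  11  11  16] [57 66 73]
probe z 48 (np.float64(264.1), np.float64(197.8)) [ 35   5  45 190 216 252 275 269 157  42   9   4   6] [34 45 63]
probe z 56 (np.float64(263.0), np.float64(196.0)) [126 107 132 212 221 213 213 227 274 248 131  14   2] [ 37  60 113]
probe z 64 (np.float64(261.8), np.float64(194.1)) [111 133 168 249 207 200 204 208 203 237 205  44   4] [ 34  60 115]
probe z 72 (np.float64(260.6), np.float64(192.3)) [ 15  33 106 191 206 202 218 212 214 233 204  56   5] [ 30  59 111]
probe z 80 (np.float64(259.5), np.float64(190.4)) [  6   9  14  73 133 168 195 194 204 217 246 161 106] [38 57 98]
probe z 88 (np.float64(258.3), np.float64(188.5)) [  2   4  15  44 142 162 161 161 173 201 245 208 137] [39 51 68]
probe z 96 (np.float64(257.1), np.float64(186.6)) [ 11   6   3  36  98 167 166 131 102 119 171 163 130] [34 41 47]
probe z 104 (np.float64(255.8), np.float64(184.6)) [  3   8   2  18  81 156 165 149  93  77  43  30  24] [33 42 43]
```

```bash
cat > ax.py <<'E'
from m import *
np.set_printoptions(precision=1,suppress=True)
def axis(s,b,yaw=np.radians(6.7),lo=-30,hi=56):
    p=r.sense()['eef_pos'];n=np.array([-.340,-.040,.940]);piv=p+[0,0,40]
    d=cv2.GaussianBlur(np.abs(s.astype(np.float32)-b).sum(2),(3,3),0)
    A,B=proj('side',[piv-120*n,piv-60*n]);e=(B-A)/60;u=e/np.linalg.norm(e);w=np.array([u[1],-u[0]])
    pn=np.array([-np.sin(yaw),np.cos(yaw),0]);pts=[];off=np.arange(-7,7.01,.25)
    for k in range(lo,hi,3):
        q=A+e*k+off[:,None]*w;v=cv2.remap(d,q[:,0].astype(np.float32)[:,None],q[:,1].astype(np.float32)[:,None],1).ravel()
        m=v>.5*max(v.max(),60);c=(off[m]).mean() if m.any() else np.nan;pts.append((k,c,m.sum()*.25,v.max()))
        if m.any():
            P=onplane('side',[A+e*k+c*w],p,pn)[0];pts[-1]+=tuple(P)
    return np.array([x for x in pts if len(x)==7]),p
E
python3 - <<'E'
from ax import *
a,p=axis(cv2.imread('pics/s9.png'),cv2.imread('pics/s5.png'))
print(a,p)
E
```

```text
[[ -9.    0.1   2.   37.9 562.5 -14.7 118.2]
 [ -6.    0.1   3.5  64.  561.4 -14.8 121.2]
 [ -3.    0.1   3.5  94.2 560.4 -15.  124.2]
 [  0.    0.1   3.5 115.4 559.3 -15.1 127.1]
 [  3.    0.    3.8 129.8 558.5 -15.2 130.2]
 [  6.    0.    4.2 134.6 557.4 -15.3 133.2]
 [  9.   -0.1   4.5 133.  556.7 -15.4 136.2]
 [ 12.   -0.1   5.  134.9 555.6 -15.5 139.1]
 [ 15.   -0.2   5.2 135.  554.9 -15.6 142.1]
 [ 18.   -0.4   5.5 132.7 554.1 -15.7 145.1]
 [ 21.   -0.4   5.5 134.5 553.1 -15.8 148. ]
 [ 24.   -0.4   5.5 137.9 552.  -16.  150.9]
 [ 27.   -0.4   5.5 145.5 551.  -16.1 153.7]
 [ 30.   -0.4   5.5 153.7 550.  -16.2 156.5]
 [ 33.   -0.4   6.  168.3 549.  -16.3 159.3]
 [ 36.   -0.6   7.  192.8 548.5 -16.4 162.4]
 [ 39.   -1.4  11.  225.  549.2 -16.3 165.8]
 [ 42.   -0.9  12.5 256.3 547.1 -16.5 168.1]
 [ 45.   -0.6  13.  269.4 545.5 -16.7 170.7]
 [ 48.   -0.5  13.2 266.6 544.2 -16.9 173.3]
 [ 51.   -0.5  13.2 252.  543.2 -17.  176. ]
 [ 54.   -0.5  13.2 235.8 542.3 -17.1 178.7]] [518.8 -19.9 200.1]
```

The side view shows the probe tilted about 18-19 degrees in the slope direction, with its tip near (561,-15,122). The next leg goes down along the stone normal and stops short of contact.

Call:
{"api": "carry_out", "payload": {
  "targets": [
    {"dp":[-1,0,3],"yaw":0},
    {"dp":[-3,0,8],"yaw":0},
    {"dp":[-6,0,15],"yaw":0},
    {"dp":[-8,0,21],"yaw":0},
    {"dp":[-9,0,24],"yaw":0},
    {"dp":[-9,0,24],"yaw":0},
    {"dp":[-9,0,24],"yaw":0}
  ]
}}

```text
clock: 20.62
eef_pos: [528.0, -18.2, 176.3]
tcp_rot: [-3.142, 0.0, -3.021]
contact_force: [0.1, -0.1, -0.9]
opening: 0.271
grasp_force: 71.3
```

Run:
```python
from ax import *
s=save('side','pics/s10.png')[:,:,::-1];b=cv2.imread('pics/s5.png')
a,p=axis(s,b);print(a[:14],p,r.sense()['contact_force'])
x0,y0=272,205
print('spot px',proj('side',[573.8,-13,88.3]))
for y in range(206,222):print(y,' '.join('%3d,%3d,%3d'%tuple(s[y,x][::-1]) for x in range(266,282)))
```

```text
[[-21.   -4.5   3.8  46.6 587.6 -11.2  87. ]
 [-18.   -4.4   5.   64.4 586.1 -11.4  89.9]
 [-15.   -4.2   4.8  74.3 584.7 -11.6  92.8]
 [-12.   -4.4   5.   68.5 583.9 -11.7  95.9]
 [ -9.   -4.4   4.5  53.8 582.8 -11.8  99. ]
 [ -6.   -1.9   5.5  46.1 575.7 -12.6  99.5]
 [ -3.    0.2   3.8  64.7 569.4 -13.4 100.4]
 [  0.    0.2   3.8  71.4 568.3 -13.5 103.4]
 [  3.    0.1   4.   55.1 567.6 -13.6 106.4]
 [  6.    0.1   3.5  45.2 566.5 -13.7 109.4]
 [  9.   -0.1   3.5  43.7 566.  -13.8 112.5]
 [ 12.    0.    3.8  43.6 564.7 -13.9 115.3]
 [ 15.   -0.1   4.   47.5 563.9 -14.  118.4]
 [ 18.   -0.2   5.2  63.2 563.2 -14.1 121.4]] [528.1 -18.2 176.4] [-0.4  0.4 -1.8]
spot px [[275.7 216.3]]
206  69, 62, 50  81, 73, 62  80, 73, 65  83, 75, 68  87, 80, 70  98, 89, 78 109,100, 86 128,114, 98 146,130,109 149,133,112 140,124,106 120,108, 91 102, 91, 76  86, 76, 67  72, 64, 56  62, 58, 51
207 110, 97, 80 113,100, 83 108, 97, 83  97, 87, 78  94, 88, 76  97, 90, 78 104, 96, 84 119,107, 94 130,115, 99 129,115, 98 114,102, 88  86, 79, 67  73, 68, 60  66, 60, 53  61, 56, 52  55, 49, 44
208 141,123,104 
[... 2027 characters left out ...]
, 90 171,129, 71 171,126, 64 174,127, 64 175,130, 68 173,133, 75 169,137, 89 157,134, 96 129,118, 93  91, 86, 69
219  56, 51, 47  60, 57, 49  62, 59, 52  72, 68, 58 104, 98, 81 140,125, 96 162,136, 96 172,136, 86 173,132, 77 173,132, 77 174,136, 85 168,137, 90 157,133, 96 135,121, 92 107, 98, 80  76, 71, 61
220  57, 53, 45  58, 52, 47  61, 60, 51  67, 64, 56  86, 80, 69 113,105, 83 140,124, 93 153,131, 92 159,133, 89 164,136, 92 163,141, 99 151,133, 99 131,118, 89 107, 99, 81  79, 75, 66  64, 60, 52
221  59, 55, 47  60, 56, 49  59, 54, 47  60, 57, 52  69, 64, 55  86, 79, 66 104, 98, 76 121,108, 85 127,112, 85 134,119, 90 129,116, 91 114,106, 85  95, 89, 73  76, 70, 61  61, 58, 51  60, 55, 51
```

The copper tip ends at about (273.3,213.7) and the spot centre is at (275.3,216.5), so they lie on the same axis with about 10-16 mm to go. I'll advance in small steps and watch the force.

Call:
{"api": "carry_out", "payload": {
  "targets": [
    {"dp":[-1,0,3],"yaw":0},
    {"dp":[-2,0,6],"yaw":0},
    {"dp":[-3,0,8],"yaw":0},
    {"dp":[-3,0,8],"yaw":0},
    {"dp":[-3,0,8],"yaw":0}
  ]
}}

```text
clock: 21.3
eef_pos: [531.0, -17.9, 168.2]
tcp_rot: [3.142, -0.0, -3.021]
contact_force: [-0.1, -0.1, -1.8]
opening: 0.273
grasp_force: 71.3
```

Call:
{"api": "carry_out", "payload": {
  "targets": [
    {"dp":[-0.5,0,1],"yaw":0},
    {"dp":[-0.7,0,2],"yaw":0},
    {"dp":[-0.7,0,2],"yaw":0},
    {"dp":[-0.7,0,2],"yaw":0}
  ]
}}

```text
clock: 21.8
eef_pos: [531.7, -17.8, 166.2]
tcp_rot: [-3.142, 0.0, -3.021]
contact_force: [1.0, -0.0, -0.7]
opening: 0.272
grasp_force: 71.3
```

Call:
{"api": "carry_out", "payload": {
  "targets": [
    {"dp":[-0.5,0,1],"yaw":0},
    {"dp":[-0.7,0,2],"yaw":0},
    {"dp":[-0.7,0,2],"yaw":0},
    {"dp":[-0.7,0,2],"yaw":0}
  ]
}}

```text
clock: 22.3
eef_pos: [532.4, -17.7, 164.2]
tcp_rot: [-3.142, 0.0, -3.021]
contact_force: [0.7, 0.6, -1.0]
opening: 0.271
grasp_force: 71.3
```

Call:
{"api": "carry_out", "payload": {
  "targets": [
    {"dp":[-0.5,0,1],"yaw":0},
    {"dp":[-0.7,0,2],"yaw":0},
    {"dp":[-0.7,0,2],"yaw":0},
    {"dp":[-0.7,0,2],"yaw":0}
  ]
}}

```text
clock: 22.8
eef_pos: [533.0, -17.6, 162.2]
tcp_rot: [3.142, -0.0, -3.021]
contact_force: [0.2, -1.2, -1.5]
opening: 0.277
grasp_force: 71.3
```

```bash
cat > f.py <<'E'
from ax import *
F=[]
for i in range(6):
    s=save('side','pics/sf.png')[:,:,::-1];F.append(r.sense()['contact_force'])
print(np.mean(F,0),np.std(F,0),r.sense()['eef_pos'],r.sense()['clock'])
if 1:
    for y in range(210,222):print(y,' '.join('%3d,%3d,%3d'%tuple(s[y,x][::-1]) for x in range(269,281)))
E
python3 f.py
```

```text
[ 0.1 -0.1 -1.1] [0.4 0.4 0.6] [533.1 -17.6 162.2] 23.1
210 100, 89, 77  94, 87, 74  91, 84, 74  95, 89, 79  95, 89, 79  93, 86, 77  88, 80, 73  74, 69, 59  65, 60, 53  62, 57, 54  56, 52, 45  52, 49, 41
211 103, 93, 80  93, 85, 75  91, 85, 75  97, 91, 80  97, 91, 81  94, 89, 78  91, 84, 74  85, 80, 69  83, 76, 66  72, 67, 57  66, 60, 52  57, 51, 45
212  85, 78, 69  81, 75, 65  90, 83, 74  95, 89, 80  99, 92, 83  98, 92, 82  97, 89, 79 102, 93, 78 104, 94, 76  91, 81, 63  79, 71, 55  66, 59, 50
213  69, 63, 55  74, 69, 60  87, 81, 70  96, 89, 76 103, 96, 85 100, 92, 81 100, 90, 78 109, 95, 76 114, 94, 71 111, 93, 66  99, 83, 63  82, 71, 56
214  64, 60, 53  75, 69, 59  98, 89, 72 109, 97, 82 110,100, 85 105, 93, 79 102, 88, 73 104, 84, 63 113, 86, 58 112, 87, 53 111, 90, 59  98, 84, 61
215  68, 65, 55  89, 80, 65 120,105, 81 131,113, 85 125,105, 77 114, 93, 72 104, 83, 63 105, 77, 55 110, 81, 51 117, 88, 52 123,100, 66 113, 96, 71
216  73, 68, 57 106, 96, 75 139,119, 87 154,125, 84 144,111, 69 132,100, 64 117, 83, 55 117, 82, 56 120, 86, 51 130, 97, 58 137,114, 75 130,113, 83
217  79, 75, 64 114,104, 83 150,130, 94 165,130, 84 161,121, 68 152,110, 62 140, 99, 56 135, 92, 53 145,105, 59 152,116, 71 157,131, 91 139,124, 92
218  77, 74, 64 115,106, 84 151,130, 96 165,133, 86 167,125, 69 164,119, 62 162,119, 66 160,119, 65 166,124, 76 167,135, 89 153,132, 98 130,118, 93
219  73, 71, 60 104, 98, 79 138,122, 92 161,137, 96 168,134, 85 170,130, 76 170,130, 77 171,133, 83 170,137, 93 159,135, 96 136,122, 93 107, 99, 81
220  66, 63, 56  87, 83, 70 114,104, 83 138,125, 94 150,128, 90 159,133, 91 163,136, 91 162,138, 98 150,131, 97 131,118, 91 105, 96, 78  76, 73, 61
221  59, 56, 50  72, 67, 59  87, 82, 69 105, 96, 78 118,106, 81 130,115, 88 135,120, 92 129,116, 88 115,107, 86  95, 90, 75  76, 71, 61  67, 65, 56
```

The tip's near edge is now at (275.7,217.2), over the spot centre (275.3,216.5), so contact is imminent.

Call:
{"api": "carry_out", "payload": {
  "targets": [
    {"dp":[-0.3,0,1],"yaw":0},
    {"dp":[-0.7,0,2],"yaw":0},
    {"dp":[-1,0,3],"yaw":0},
    {"dp":[-1,0,3],"yaw":0},
    {"dp":[-1,0,3],"yaw":0}
  ]
}}

```text
clock: 23.72
eef_pos: [534.1, -17.5, 159.2]
tcp_rot: [-3.142, 0.0, -3.021]
contact_force: [-0.5, -0.1, 1.3]
opening: 0.273
grasp_force: 71.3
```

```bash
sed -i 's/if 1/if 0/;s/range(6)/range(10)/' f.py; python3 f.py
```

```text
[-0.7  0.   0.9] [0.4 0.6 0.3] [534.1 -17.5 159.2] 24.225
```

Contact reads about 2.1 N, about 3 mm pushed in. I'll push 2 mm more.

Call:
{"api": "carry_out", "payload": {
  "targets": [
    {"dp":[-0.3,0,1],"yaw":0},
    {"dp":[-0.7,0,2],"yaw":0},
    {"dp":[-0.7,0,2],"yaw":0},
    {"dp":[-0.7,0,2],"yaw":0},
    {"dp":[-0.7,0,2],"yaw":0}
  ]
}}

```text
clock: 24.85
eef_pos: [534.7, -17.4, 157.2]
tcp_rot: [-3.142, -0.0, -3.021]
contact_force: [-1.0, 0.1, 1.8]
opening: 0.268
grasp_force: 71.4
```

```bash
python3 f.py
python3 - <<'E'
from ax import *
s=cv2.imread('pics/sf.png');a,p=axis(s,cv2.imread('pics/s5.png'),lo=-9,hi=36);print(a)
b=cv2.imread('pics/s5.png')
for n,bx in(('lo-left edge',(247,222,12,22)),):
    d=np.abs(s.astype(int)-b).sum(2);print('stone end change',d[222:244,247:262].max(),'foot/right',d[215:232,284:296].max())
for y in range(213,221):print(y,' '.join('%3d,%3d,%3d'%tuple(s[y,x][::-1]) for x in range(269,281)))
E
```

```text
[-1.  -0.   1.3] [0.5 0.7 0.3] [534.8 -17.4 157.2] 25.35
[[ -9.   -6.4   1.5  32.6 594.5 -10.4  81.8]
 [ -6.   -4.    6.2  41.5 587.5 -11.2  82.4]
 [ -3.   -3.1   8.   64.  584.3 -11.6  84.5]
 [  0.   -2.6   7.5  88.2 582.  -11.9  87. ]
 [  3.   -2.5   7.8 103.3 580.6 -12.1  89.8]
 [  6.   -2.2   7.8 111.5 578.9 -12.2  92.5]
 [  9.   -1.9   8.  112.2 576.9 -12.5  95.1]
 [ 12.   -1.6   8.  111.3 575.2 -12.7  97.7]
 [ 15.   -1.5   7.8 103.7 573.9 -12.8 100.5]
 [ 18.   -1.4   7.5  89.2 572.5 -13.  103.2]
 [ 21.   -1.    7.2  66.9 570.6 -13.2 105.7]
 [ 24.   -0.8   4.8  49.1 569.  -13.4 108.3]
 [ 27.   -0.8   3.2  40.7 567.9 -13.5 111.2]
 [ 30.   -2.9   8.5  43.1 572.  -13.1 116.1]
 [ 33.   -0.9  12.5  84.  566.2 -13.7 116.9]]
stone end change 23 foot/right 33
213  60, 57, 51  68, 64, 57  82, 78, 67  99, 90, 80  98, 92, 81  97, 91, 79 100, 93, 81 101, 92, 81 105, 93, 76 101, 85, 63  95, 80, 58  82, 71, 57
214  56, 54, 44  77, 67, 58  94, 86, 71 107, 97, 80 108, 99, 84 104, 96, 84  99, 91, 81 101, 91, 78 105, 87, 67 111, 90, 61 108, 88, 61  96, 83, 61
215  66, 61, 52  87, 77, 63 120,105, 82 127,109, 85 118,103, 82 108, 97, 82 103, 91, 78 101, 85, 71 107, 86, 62 116, 90, 57 120, 99, 66 113, 97, 73
216  72, 68, 57 105, 95, 77 136,118, 88 148,122, 85 140,114, 79 124,100, 75 114, 91, 70 111, 84, 61 114, 85, 56 126, 96, 60 133,109, 73 129,113, 81
217  78, 71, 62 114,104, 83 148,128, 95 161,129, 83 156,119, 70 149,112, 68 137,102, 66 132, 97, 59 137, 99, 58 143,113, 71 153,129, 91 139,124, 93
218  80, 76, 65 117,107, 87 148,129, 93 166,134, 87 165,124, 70 165,121, 67 160,116, 62 158,116, 63 158,120, 72 159,129, 85 153,133, 97 126,117, 90
219  73, 70, 59 105, 99, 81 140,123, 95 160,135, 94 169,135, 85 170,130, 76 173,134, 80 170,133, 83 167,135, 90 157,135, 98 133,120, 92 105, 96, 77
220  64, 60, 53  85, 82, 67 115,106, 84 139,123, 93 156,132, 95 161,134, 91 165,137, 93 161,138, 96 150,132, 98 131,117, 92 104, 94, 76  80, 75, 64
```

The tip sits on the spot centre, pressing about 2.7 N (about 4 mm pushed in), and the stone hasn't moved. I'm handing in.

```bash
python3 -c "
from rig import r
print(r.sign_off())"
```

```text
the job is handed in; nothing more can be done
None
```

I handed the job in with the stone flat on the deck, about 12 mm above the lip, and the thermometer held at roughly 18° to plumb (the deck slopes 20°), tip on the brass spot at about 2.7 N and 4 mm in; the sign-off gave no verdict, and the grip slipped as the stone settled, so the fingers briefly pressed on its top (68 N at the wrist).

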